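Close the filled spice tins in the pedal press

ROBOT

A 7-joint arm with a two-finger parallel gripper is mounted at the origin on the work surface. World frame = base frame: x ahead of the robot, y to its left, z up, the work surface at z = 0. Lengths are in m, angles in rad, forces in N, time in s.
With the tool pointing down it reaches from about 0.425 to 0.95 m from the base axis. Payload 4.7 kg.
Tool frame: the origin (TCP) lies on the centre line of the jaws, within the pads' length; the fingertips stand robot.nose_length ahead of it and the grasp point (between the pads) lies 8 mm behind it (robot.nose_length is the distance from the TCP to the fingertips, in m); z points along the fingers, x is the direction in which the jaws open and shut, and the axes are right-handed (so a half turn about z gives the same grasp; the last joint's range is limited). The gripper opens to 85 mm and grips with 20 to 120 N. Pads are 22 mm wide; open, the fingers measure 114 mm over their backs; the gripper's body (76 mm by 85 mm) begins 54 mm behind the grasp point. The pads swing forward as they close: fully open they stand 13 mm farther back than shut.
Start: joints at [1.223, 0.469, -0.049, 1.532, 0.024, 1.141, -0.082], TCP at [0.212, -0.641, 0.242] pointing down, gripper open.
Joint ranges: [-2.59, 2.59], [-0.33, 1.99], [-1.39, 1.29], [0.1, 2.45], [-1.04, 4.18], [0.21, 1.99], [-2.66, 2.66]. Speed limits (rad/s): [2.57, 2.57, 3.14, 3.14, 3.14, 3.14, 3.14].

INTERFACE

Orientations are given as [roll, pitch, yaw] about the fixed x, y, z axes, in that order (R = Rz(yaw) Ry(pitch) Rx(roll)).
In Python, from plant import robot gives the robot as it stands. Calls block until the motion is done:
- robot.goto(position, orientation): joint-space move of the TCP to a pose.
- robot.move_straight(position, vel=0.15, attitude=None, contact_N=None): straight line of the TCP; attitude=None keeps the orientation; vel is the mean speed in m/s. With contact_N (N) it stops when the force on the tool has changed by that much, and returns True; else False.
- robot.move_joints(angles): joint-space move.
- robot.grip(opening, strength=None): opening from 0.0 (shut) to 1.0 (fully open); strength is the grip in N (None keeps the last); returns when the fingers have stopped.
- robot.sleep(seconds).
- robot.inverse_kinematics(position, orientation): joint angles nearest the present ones, or None.
- robot.sense(): the state.
- robot.grab_frame(name): name is "scene" or "top" or "wrist"; returns a dict with "image" (420x560x3 uint8, red, green, blue), "range_z" (420x560 float32, m along the optical axis (not along the pixel's ray), 0 where there is no reading), "fx", "fy", "cx", "cy" (pixels), "dist_coeffs" ([k1, k2, p1, p2, k3] as OpenCV has them; the pictures are not rectified), "R" (3x3) and "t" (3): a world point X has camera coordinates R X + t. Camera axes: x right, y down, z forward; pixel columns grow to the right and rows downward; lengths in m; the calibration is good to about 2 mm. A picture is of the moment at which its call begins.
A pose or a line that the arm cannot do raises robot.IKError and nothing moves.
- robot.close_job(): hands the job in, once; it reports no verdict.
The state is a dict: "t": time; "joint_pos": joint angles; "joint_velocities": joint speeds; "effort": joint torques, N m; "tcp_pos": TCP position; "tcp_rot": TCP orientation; "wrist_force": force on the tool from outside, world axes, zero at the start; "torque": the same for the moment, N m; "opening": opening from 0.0 (shut) to 1.0 (fully open).
Only numpy, scipy, OpenCV 4.12 (cv2) and the standard library are available. Lean on these libraries where they do the work, as an engineer would, in place of code of your own. Each camera call takes 0.05 s, during which the arm holds its last target.

TASK

The spice tins on the counter look alike, but some are filled and some are still empty: feel which are heavy. Stand all the filled ones upright in a row on the press carriage, push the carriage fully in, press the pedal down to its stop so that the press closes all their lids, let the pedal up, draw the carriage fully out again and set the closed tins upright in the wooden tray. Leave the empty tins standing on the counter with their lids still loose, let only the press push lids down, and knock over no bottle, jar or bowl.

Things in the scene. Friction and masses are not known exactly. Their poses are not given: they have to be found in the camera images.
- tin_1: spice tin, round, 54 mm diameter, straight wall 62 mm tall, silver with a yellow band and a red lid; origin at the centre of its underside, z up through the lid. All the tins look alike: a filled one weighs 0.3 to 0.5 kg, an empty one under 0.12 kg; which is which can only be felt. Absent in some starts
- tin_2: spice tin, round, 54 mm diameter, straight wall 62 mm tall, silver with a yellow band and a red lid; origin at the centre of its underside, z up through the lid. All the tins look alike: a filled one weighs 0.3 to 0.5 kg, an empty one under 0.12 kg; which is which can only be felt. Absent in some starts
- tin_3: spice tin, round, 54 mm diameter, straight wall 62 mm tall, silver with a yellow band and a red lid; origin at the centre of its underside, z up through the lid. All the tins look alike: a filled one weighs 0.3 to 0.5 kg, an empty one under 0.12 kg; which is which can only be felt. Absent in some starts
- tin_4: spice tin, round, 54 mm diameter, straight wall 62 mm tall, silver with a yellow band and a red lid; origin at the centre of its underside, z up through the lid. All the tins look alike: a filled one weighs 0.3 to 0.5 kg, an empty one under 0.12 kg; which is which can only be felt. Absent in some starts
- tin_5: spice tin, round, 54 mm diameter, straight wall 62 mm tall, silver with a yellow band and a red lid; origin at the centre of its underside, z up through the lid. All the tins look alike: a filled one weighs 0.3 to 0.5 kg, an empty one under 0.12 kg; which is which can only be felt. Absent in some starts
- lid_1: red push-in lid of tin_1, 50 mm diameter, 14 mm tall, sliding straight down into the tin; origin at the centre of its underside: 60 mm above the tin's underside when loose (its top 74 mm up), 52.5 mm when closed by the press (its top 66.5 mm up). Stiff (5 N moves it), stays where it is left
- lid_2: red push-in lid of tin_2, 50 mm diameter, 14 mm tall, sliding straight down into the tin; origin at the centre of its underside: 60 mm above the tin's underside when loose (its top 74 mm up), 52.5 mm when closed by the press (its top 66.5 mm up). Stiff (5 N moves it), stays where it is left
- lid_3: red push-in lid of tin_3, 50 mm diameter, 14 mm tall, sliding straight down into the tin; origin at the centre of its underside: 60 mm above the tin's underside when loose (its top 74 mm up), 52.5 mm when closed by the press (its top 66.5 mm up). Stiff (5 N moves it), stays where it is left
- lid_4: red push-in lid of tin_4, 50 mm diameter, 14 mm tall, sliding straight down into the tin; origin at the centre of its underside: 60 mm above the tin's underside when loose (its top 74 mm up), 52.5 mm when closed by the press (its top 66.5 mm up). Stiff (5 N moves it), stays where it is left
- lid_5: red push-in lid of tin_5, 50 mm diameter, 14 mm tall, sliding straight down into the tin; origin at the centre of its underside: 60 mm above the tin's underside when loose (its top 74 mm up), 52.5 mm when closed by the press (its top 66.5 mm up). Stiff (5 N moves it), stays where it is left
- press: green bench lid press, fixed. Origin on the bench under the middle of the drawn-out carriage; +x the way the carriage is pushed in. Base plate x -95 to 205 mm, y +-125 mm, 10 mm tall. Columns 50 x 24 mm at x = 140, y = +-134 mm carry a crosshead at z 183 to 218 mm, x 112 to 168 mm, with a knob on top to 268 mm
- ram_face (a point): centre of the underside of the ram, a steel bar 46 mm (press x) by 215 mm (y) under the crosshead at press x = 140 mm; 118 mm above the bench at rest. The pedal drives it down, 21.5 mm at the pedal's stop, which closes the lids of all tins standing on the fully pushed-in carriage
- carriage (a joint): sliding carriage of the press, m pushed in: 0 = drawn fully out, 0.14 = fully in, against its stop with its tins right under the ram. About 3 N moves it; it stays where it is left
- carriage_bed (a point): centre of the carriage's flat top, 30 mm above the bench; moves with the carriage, axes as the press (x the way in, y along the row). The bed inside its yellow lip is 80 mm (x) by 212 mm (y), the lip 4 mm thick and 10 mm tall. It takes a row of three tins along y, 68 mm apart
- carriage_grip (a point): middle of the carriage's black upright handle, 16 mm thick (x), 50 mm wide (y), its top 84 mm above the bench; lies 112 mm in front (-x) of the bed's centre, 60 mm above the bench; axes as the press
- pedal_unit: dark steel base of the pedal, fixed, 210 x 100 mm; origin on the bench under its centre; the pedal is hinged at its +x end (80 mm from the origin, 36 mm up) and slopes up towards -x
- pedal (a joint): the spring pedal, rad pressed: 0 = up, 0.36 = at its stop. It springs back when let go. Near the stop its spring takes about 9 N, with three tins under the ram about 18 N
- pedal_pad (a point): centre of the ribbed black tread of the pedal, on its top face; the tread is 85 mm (along the pedal) by 76 mm; 94 mm above the bench at rest, about 48 mm at the stop; 130 mm from the hinge
- tray: wooden tray, fixed, 250 mm (x) by 120 mm (y); origin on the bench under its centre; floor 10 mm above the bench, walls 6 mm thick reaching 22 mm. Takes a row of three tins along x, 75 mm apart
- table: the plank counter, its top at height 0. A blue mug (76 mm wide, 85 mm tall), a brown carton (90 mm tall) and a wooden spoon also stand or lie on it near the work
- sauce: brown sauce bottle, 54 mm diameter, 160 mm tall; origin at the centre of its underside; not part of the job
- jar: green glass jar with a yellow cap, 72 mm diameter, 100 mm tall; origin at the centre of its underside; not part of the job
- bowl: white bowl, 120 mm across, 50 mm tall; origin at the centre of its underside; not part of the job

How it is judged:
By the outcome, as a careful person would: the job done as asked, in the order asked, and still so for the second after the job is handed in, with the robot touching nothing.
Of tin_1, tin_2, tin_3, tin_4, tin_5 only 4 to 5 are there at a start; the rules pass over those that are not, and their reading is None.
At some moment in a run one of tin_1, tin_2, tin_3, tin_4, tin_5 may be knocked a few centimetres aside while the robot is not near it.
It also fails if it takes over 210 s, if anything falls off the work surface, if the arm or the gripper's body presses on something with over 40 N, if the wrist force passes 120 N, or if a joint passes its speed limit or range.

## Working session

There is one attempt and no reset: what is moved stays moved. The work goes in short steps, each a Python script; the robot and the scene stay as the last script left them, time stands still between calls to the robot, and variables do not carry over. Pictures are saved under pics/ and viewed, and the job is handed in when it is done.

```bash
ls; mkdir -p pics
python3 - <<'E'
from plant import robot
import cv2
print(robot.nose_length, robot.sense())
for n in ["scene","top","wrist"]:
    f=robot.grab_frame(n); cv2.imwrite(f"pics/a_{n}.png",f["image"][:,:,::-1])
    print(n,f["fx"],f["fy"],f["cx"],f["cy"],f["dist_coeffs"],f["R"],f["t"])
E
```

```text
pics
0.011 {'t': 0.0, 'joint_pos': array([ 1.22310904,  0.46946439, -0.04859759,  1.53370683,  0.02408901,
        1.14100776, -0.08232157]), 'joint_velocities': array([-0.00048323, -0.00054403,  0.0007424 , -0.00096588, -0.00077868,
       -0.00260915, -0.00067381]), 'effort': array([ 9.68585596e-05, -5.10304713e+01, -4.72136261e-02, -2.37708378e+01,
        1.05901470e-02,  7.47796381e-03,  2.38937599e-05]), 'tcp_pos': array([ 0.21139027, -0.64044208,  0.24124047]), 'tcp_rot': array([ 3.14152933e+00,  2.00012803e-03, -1.25200099e+00]), 'wrist_force': array([-0.05453873, -0.9872782 ,  0.1023281 ]), 'torque': array([ 0.02699255, -0.02499343, -0.02672202]), 'opening': 0.9992800694031716}
scene 391.5426651568305 391.5426651568305 283.73711076787254 203.43373885363206 [-0.03136639  0.          0.          0.          0.        ] [[-0.79405665  0.60775238  0.01053965]
 [ 0.36726665  0.49352308 -0.78838454]
 [-0.48434414 -0.62215112 -0.61509246]] [ 0.42246884 -0.14601902  1.5718903 ]
top 496.8679301079794 496.8679301079794 277.3727892006941 213.3001594289317 [-0.08871813  0.          0.          0.          0.        ] [[-0.02467329 -0.99968961 -0.00345082]
 [-0.98162439  0.0248805  -0.18919437]
 [ 0.1892215  -0.00128064 -0.98193359]] [0.04989996 0.58396259 1.33597406]
wrist 348.1888379036691 348.1888379036691 280.12722223168697 220.97788357329205 [-0.01045745  0.          0.          0.          0.        ] [[ 0.31431304 -0.94931721 -0.00203573]
 [-0.90170615 -0.29921854  0.31208057]
 [-0.29687258 -0.09625537 -0.95005346]] [-0.67294768 -0.04098209  0.37984364]
```

View pics/a_scene.png

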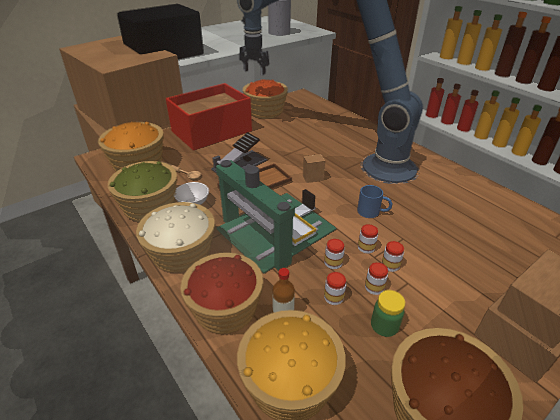

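View pics/a_top.png

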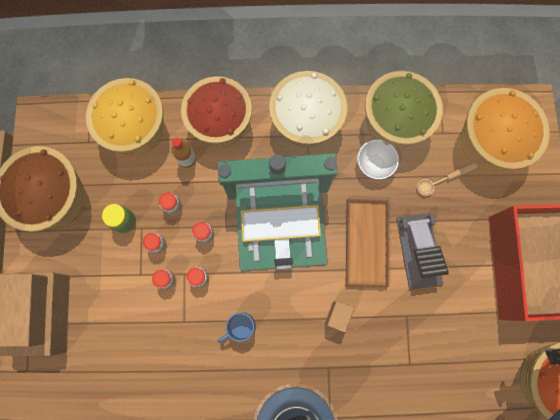

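View pics/a_wrist.png

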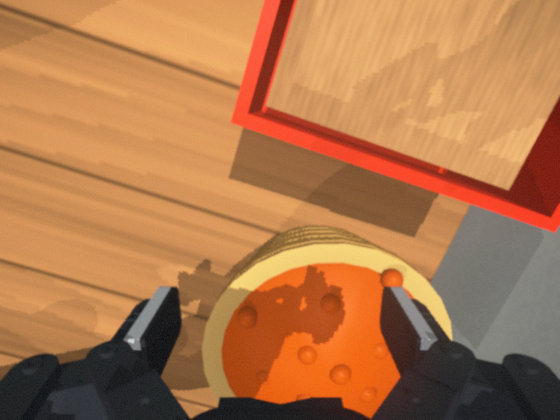

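```bash
cat > h.py <<'E'
import numpy as np, cv2, math
from plant import robot
def K(f): return np.array([[f["fx"],0,f["cx"]],[0,f["fy"],f["cy"]],[0,0,1]])
def ray(f,pts,z):
    pts=np.asarray(pts,float).reshape(-1,1,2)
    u=cv2.undistortPoints(pts,K(f),np.asarray(f["dist_coeffs"],float)).reshape(-1,2)
    R,t=np.asarray(f["R"]),np.asarray(f["t"])
    C=-R.T@t; d=np.c_[u,np.ones(len(u))]@R
    return C+d*((z-C[2])/d[:,2])[:,None]
def proj(f,X):
    R=np.asarray(f["R"]);r,_=cv2.Rodrigues(R)
    return cv2.projectPoints(np.asarray(X,float).reshape(-1,3),r,np.asarray(f["t"],float),K(f),np.asarray(f["dist_coeffs"],float))[0].reshape(-1,2)
def cloud(f):
    h,w=f["range_z"].shape
    vv,uu=np.mgrid[0:h,0:w]
    u=cv2.undistortPoints(np.stack([uu,vv],-1).reshape(-1,1,2).astype(float),K(f),np.asarray(f["dist_coeffs"],float)).reshape(h,w,2)
    P=np.dstack([u,np.ones((h,w))])*f["range_z"][...,None]
    X=(P-np.asarray(f["t"]))@np.asarray(f["R"])
    X[f["range_z"]<=0]=np.nan
    return X
def hsv(f): return cv2.cvtColor(f["image"],cv2.COLOR_RGB2HSV)
E
python3 - <<'E'
from h import *
f=robot.grab_frame("top"); np.save("/tmp/top.npy",f,allow_pickle=True)
X=cloud(f); H=hsv(f); Z=X[...,2]
red=(((H[...,0]<6)|(H[...,0]>172))&(H[...,1]>150)&(H[...,2]>90)).astype(np.uint8)
red[:,:140]=0; red[:,230:]=0; red[:190]=0
n,l,s,c=cv2.connectedComponentsWithStats(red)
for i in range(1,n):
    if s[i,4]>60:
        m=(l==i)&(Z>0.066)
        print("lid",s[i],c[i].round(1),"ray",ray(f,[c[i]],0.074)[0].round(4), "cloud", np.nanmean(X[m],0).round(4))
cv2.imwrite("pics/b_top.png",cv2.resize(f["image"][130:330,210:460,::-1],None,fx=3,fy=3,interpolation=cv2.INTER_CUBIC))
# height map crop
hm=np.clip(np.nan_to_num(Z)*1000,0,255).astype(np.uint8)
cv2.imwrite("pics/b_h.png",cv2.resize(hm[130:330,210:460],None,fx=3,fy=3,interpolation=cv2.INTER_NEAREST))
s=robot.grab_frame("scene"); np.save("/tmp/scene.npy",s,allow_pickle=True)
cv2.imwrite("pics/b_s.png",cv2.resize(s["image"][110:320,200:430,::-1],None,fx=3,fy=2.8,interpolation=cv2.INTER_CUBIC))
E
```

```text
lid [159 193  17  17 221] [167.3 200.8] ray [0.6248 0.3418 0.074 ] cloud [0.6245 0.3417 0.075 ]
lid [193 222  17  18 233] [200.9 230.4] ray [0.5389 0.2469 0.074 ] cloud [0.5388 0.2469 0.0745]
lid [143 233  17  17 226] [151.1 241.4] ray [0.5115 0.3848 0.074 ] cloud [0.5115 0.3848 0.0743]
lid [187 268  17  17 233] [195.2 276.2] ray [0.4137 0.2622 0.074 ] cloud [0.4138 0.2621 0.0747]
lid [153 270  17  17 234] [160.8 278.1] ray [0.4105 0.3562 0.074 ] cloud [0.4104 0.356  0.0748]
```

View pics/b_top.png

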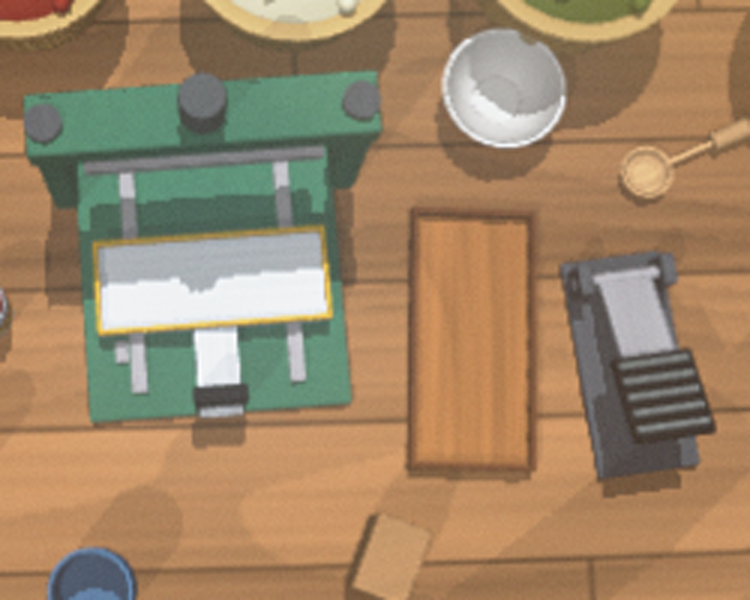

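View pics/b_h.png

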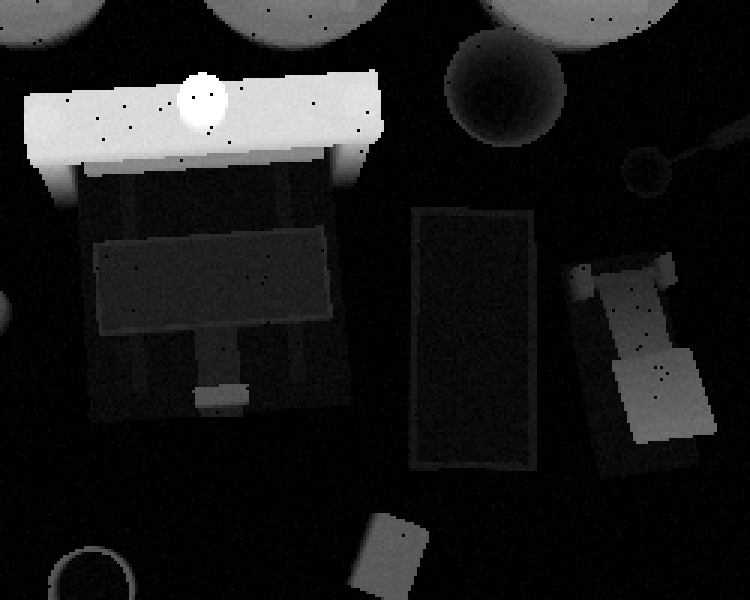

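View pics/b_s.png

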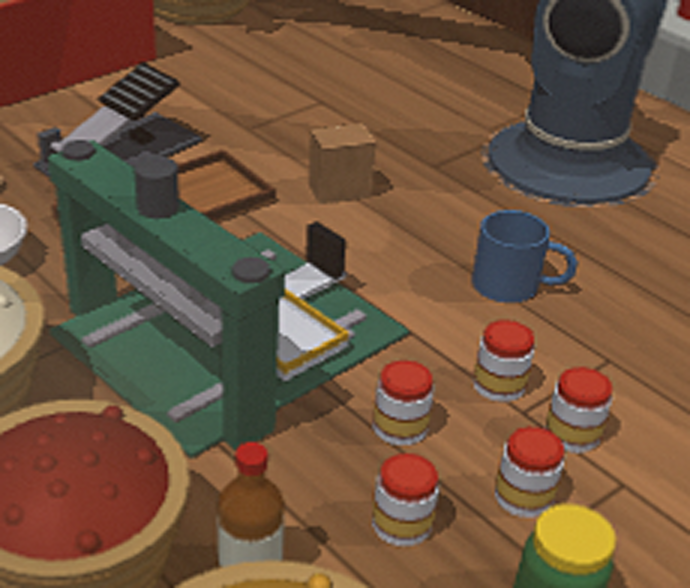

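Run:
```python
from h import *
f=np.load("/tmp/top.npy",allow_pickle=True).item()
X=cloud(f); H=hsv(f); Z=X[...,2]
def rect(m,z,name):
    m=m.astype(np.uint8); n,l,s,c=cv2.connectedComponentsWithStats(m)
    i=1+np.argmax(s[1:,4]); v,u=np.where(l==i)
    W=ray(f,np.c_[u,v],z)[:,:2]
    r=cv2.minAreaRect(W.astype(np.float32)); 
    print(name,s[i],"centre",np.round(r[0],4),"size",np.round(r[1],4),"ang",round(r[2],2)); return r
roi=lambda a,b,c,d: (lambda M:(M.__setitem__((slice(b,d),slice(a,c)),True),M)[1])(np.zeros(Z.shape,bool))
# yellow lip
y=(H[...,0]>15)&(H[...,0]<32)&(H[...,1]>150)&(H[...,2]>120)&roi(235,195,325,250)
rect(y,0.04,"lip")
# base plate green
rect((Z>0.024)&(Z<0.05)&roi(238,200,325,243),0.04,"bed depth")
rect((Z>0.07)&(Z<0.09)&roi(265,250,300,272),0.084,"handle top")
rect((Z>0.16)&roi(210,150,340,195)&(Z<0.235),0.218,"crosshead")
rect((Z>0.006)&(Z<0.03)&roi(340,190,393,295),0.022,"tray")
rect((Z>0.07)&roi(405,240,460,285),0.094,"pad top")
P=X[(Z>0.07)&roi(405,240,460,285)]; print("pad cloud mean",np.nanmean(P,0), P[:,2].min(),P[:,2].max())
P=X[(Z>0.04)&(Z<.072)&roi(410,225,440,246)];print("arm of pedal",np.nanmean(P,0))
rect((Z>0.006)&roi(395,210,450,295),0.02,"pedal base")
for nm,m in [("sauce",(Z>0.05)&roi(170,135,200,170)),("jar",(Z>.08)&roi(100,200,133,235)),("mug",(Z>.07)&roi(215,310,260,345)),("carton",(Z>.07)&roi(325,300,355,335)),("bowl",(Z>.01)&roi(357,140,400,180))]:
    print(nm,np.nanmean(X[m],0).round(3),np.nanmax(X[m],0).round(3),np.nanmin(X[m],0).round(3))
```

```text
lip [319 222   1   8   8] centre [ 0.5501 -0.0813] size [0.   0.02] ang 87.7
bed depth [ 241  205   80   38 2459] centre [0.5546 0.0276] size [0.1001 0.22  ] ang 2.72
handle top [274 258  19   7 113] centre [0.4483 0.0234] size [0.0486 0.0162] ang 88.56
crosshead [ 218  153  120   34 2646] centre [0.6655 0.033 ] size [0.0667 0.2995] ang 2.75
tray [ 346  198   44   89 3387] centre [ 0.5025 -0.2193] size [0.1222 0.2551] ang 85.95
pad top [414 245  35  33 809] centre [ 0.4359 -0.3745] size [0.0888 0.0759] ang 12.9
pad cloud mean [ 0.43516072 -0.37445106  0.09440573] 0.07000427154838211 0.11375607392815347
arm of pedal [ 0.51298702 -0.3660034   0.05499091]
pedal base [ 397  214   52   76 2549] centre [ 0.4745 -0.3757] size [0.2102 0.1204] ang 8.14
sauce [0.76  0.295 0.11 ] [0.805 0.329 0.167] [0.739 0.248 0.05 ]
jar [0.582 0.483 0.099] [0.615 0.517 0.107] [0.552 0.454 0.08 ]
mug [0.272 0.152 0.082] [0.316 0.199 0.091] [0.24  0.105 0.07 ]
carton [ 0.299 -0.123  0.09 ] [ 0.338 -0.09   0.099] [ 0.259 -0.156  0.071]
bowl [ 0.75  -0.268  0.035] [ 0.798 -0.2    0.125] [ 0.68  -0.331  0.01 ]
```

Run:
```python
from h import *
f=np.load("/tmp/top.npy",allow_pickle=True).item()
X=cloud(f); H=hsv(f); Z=X[...,2]
# press yaw by line fits in world: crosshead far (upper) edge, bed far edge; tray edges; pedal base
def edge(cols,rows,cond,z,name,first=True):
    pts=[]
    for u in cols:
        r=[v for v in rows if cond[v,u]]
        if r: pts.append((u,(min(r) if first else max(r))+(-.5 if first else .5)))
    W=ray(f,pts,z)[:,:2]; vx,vy,x0,y0=cv2.fitLine(W.astype(np.float32),cv2.DIST_HUBER,0,.01,.01).ravel()
    print(name,"dir deg",round(math.degrees(math.atan2(vy,vx)),2),"pt",round(x0,4),round(y0,4))
edge(range(245,318),range(150,200),(H[...,0]>15)&(H[...,0]<32)&(H[...,1]>100)&(Z<.06)|((Z>.03)&(Z<.06)),0.04,"x")
edge(range(246,316),range(200,245),(Z>.024)&(Z<.06),0.04,"bed far edge")
c=(Z>.205)&(Z<.225)
edge(list(range(222,268))+list(range(288,334)),range(150,200),c,0.218,"crosshead far")
edge(list(range(222,268))+list(range(288,334)),range(150,200),c,0.218,"crosshead near",False)
t=(Z>0.006)&(Z<0.03)
edge(range(350,386),range(190,300),t,0.022,"tray far"); edge(range(350,386),range(190,300),t,0.022,"tray near",False)
def edgev(rows,cols,cond,z,name,first=True):
    pts=[]
    for v in rows:
        r=[u for u in cols if cond[v,u]]
        if r: pts.append(((min(r) if first else max(r))+(-.5 if first else .5),v))
    W=ray(f,pts,z)[:,:2]; vx,vy,x0,y0=cv2.fitLine(W.astype(np.float32),cv2.DIST_HUBER,0,.01,.01).ravel()
    print(name,"dir deg",round(math.degrees(math.atan2(vy,vx)),2),"pt",round(x0,4),round(y0,4))
edgev(range(203,282),range(340,395),t,0.022,"tray left"); edgev(range(203,282),range(340,392),t,0.022,"tray right",False)
p=(Z>.072)
edgev(range(252,272),range(405,460),p,0.094,"pad left"); edgev(range(252,270),range(405,460),p,0.094,"pad right",False)
edgev(range(225,280),range(390,415),(Z>.006),0.012,"pedal base left")
for yaw0 in (math.radians(2.7),math.radians(2.7)+math.pi,math.radians(2.7)-math.pi):
  print("yaw",yaw0)
  for p in [(.625,.342,.037),(.411,.356,.037),(.414,.262,.2),(.414,.262,.037),(.56,.029,.067),(.56,.097,.067),(.448,.0234,.068),(.588,.03,.068)]:
    q=robot.inverse_kinematics(p,[math.pi,0,yaw0]); print(p,None if q is None else np.round(q,2))
for yaw0 in (math.pi/2,-math.pi/2):
  print("yaw",yaw0)
  for p in [(.425,-.22,.047),(.5,-.22,.047),(.575,-.22,.047),(.435,-.374,.11),(.42,-.374,.058)]:
    q=robot.inverse_kinematics(p,[math.pi,0,yaw0]); print(p,None if q is None else np.round(q,2))
```

```text
x dir deg -85.66 pt 0.7679 0.028
bed far edge dir deg -87.43 pt 0.6047 0.0296
crosshead far dir deg -87.3 pt 0.6988 0.0363
crosshead near dir deg -87.36 pt 0.6404 0.033
tray far dir deg 87.05 pt 0.6279 -0.2181
tray near dir deg 82.45 pt 0.3729 -0.2137
tray left dir deg -3.85 pt 0.493 -0.1573
tray right dir deg -3.7 pt 0.4883 -0.2786
pad left dir deg 13.29 pt 0.4372 -0.3353
pad right dir deg 14.36 pt 0.4419 -0.4117
pedal base left dir deg 7.91 pt 0.4675 -0.3199
yaw 0.0471238898038469
(0.625, 0.342, 0.037) [ 0.    0.95 -0.94  1.55  0.84  1.09 -1.11]
(0.411, 0.356, 0.037) [-0.07  0.77 -1.    1.97  0.85  0.89 -1.49]
(0.414, 0.262, 0.2) [ 0.14  0.36 -0.97  1.97  0.36  0.99 -0.95]
(0.414, 0.262, 0.037) [-0.14  0.55 -0.64  2.11  0.55  0.65 -1.11]
(0.56, 0.029, 0.067) [ 0.33  0.58 -0.61  1.93  0.47  0.77 -0.49]
(0.56, 0.097, 0.067) [ 0.25  0.61 -0.66  1.91  0.51  0.8  -0.65]
(0.448, 0.0234, 0.068) [ 0.46  0.46 -0.74  2.18  0.51  0.67 -0.59]
(0.588, 0.03, 0.068) [ 0.33  0.62 -0.62  1.87  0.48  0.81 -0.49]
yaw 3.18871654339364
(0.625, 0.342, 0.037) [ 0.1   1.09 -1.19  1.55  1.05  1.25  1.92]
(
[... 1006 characters left out ...]
w 1.5707963267948966
(0.425, -0.22, 0.047) [ 0.92  0.52 -0.66  2.13  0.53  0.65  1.46]
(0.5, -0.22, 0.047) [ 0.82  0.6  -0.63  1.98  0.53  0.73  1.44]
(0.575, -0.22, 0.047) [ 0.76  0.69 -0.65  1.81  0.55  0.83  1.4 ]
(0.435, -0.374, 0.11) [ 1.15  0.55 -0.69  1.87  0.45  0.88  1.81]
(0.42, -0.374, 0.058) [ 1.14  0.61 -0.65  1.93  0.52  0.77  1.76]
yaw -1.5707963267948966
(0.425, -0.22, 0.047) [ 0.53  0.44 -0.18  2.15  0.14  0.56 -1.32]
(0.5, -0.22, 0.047) [ 0.48  0.52 -0.19  2.    0.16  0.64 -1.38]
(0.575, -0.22, 0.047) [ 0.43  0.6  -0.18  1.83  0.15  0.72 -1.4 ]
(0.435, -0.374, 0.11) [ 0.7   0.46 -0.08  1.9   0.05  0.79 -0.98]
(0.42, -0.374, 0.058) [ 0.71  0.52 -0.07  1.96  0.06  0.67 -0.97]
```

Run:
```python
from h import *
th=math.radians(2.65)
for x in (.42,.416,.412,.408):
  for z in (.06,.075,.09):
    for pitch in (0,.15,-.15,.3,-.3):
      q=robot.inverse_kinematics((x,.022,z),[math.pi,pitch,th]); 
      if q is not None: print(x,z,pitch,np.round(q,2))
f=robot.grab_frame("wrist"); s=robot.sense()
C=-np.asarray(f["R"]).T@f["t"]; 
y=s["tcp_rot"][2]; d=C-s["tcp_pos"]; print("cam offset world",d,"tool x",d@[math.cos(y),math.sin(y),0],"tool y",d@[math.sin(y),-math.cos(y),0])
```

```text
0.42 0.06 0 [ 0.51  0.46 -0.79  2.24  0.56  0.64 -0.65]
0.42 0.06 0.15 [ 0.42  0.5  -0.7   2.15  0.4   0.79 -0.5 ]
0.42 0.06 -0.15 [ 0.52  0.41 -0.8   2.34  0.75  0.47 -0.84]
0.42 0.06 0.3 [ 0.38  0.56 -0.66  2.06  0.34  0.95 -0.44]
0.42 0.06 -0.3 [ 0.31  0.32 -0.56  2.44  1.06  0.24 -1.16]
0.42 0.075 0 [ 0.54  0.44 -0.83  2.23  0.52  0.67 -0.62]
0.42 0.075 0.15 [ 0.44  0.47 -0.72  2.14  0.38  0.82 -0.48]
0.42 0.075 -0.15 [ 0.61  0.4  -0.91  2.32  0.73  0.52 -0.82]
0.42 0.075 0.3 [ 0.39  0.54 -0.67  2.06  0.32  0.98 -0.43]
0.42 0.075 -0.3 [ 0.35  0.28 -0.59  2.43  0.88  0.26 -0.99]
0.42 0.09 0 [ 0.56  0.41 -0.85  2.22  0.48  0.7  -0.58]
0.42 0.09 0.15 [ 0.46  0.45 -0.73  2.13  0.35  0.85 -0.46]
0.42 0.09 -0.15 [ 0.7   0.4  -1.    2.31  0.72  0.57 -0.8 ]
0.42 0.09 0.3 [ 0.4   0.51 -0.68  2.05  0.3   1.01 -0.41]
0.42 0.09 -0.3 [ 0.37  0.25 -0.61  2.42  0.71  0.29 -0.82]
0.416 0.06 0 [ 0.52  0.46 -0.81  2.25  0.57  0.64 -0.66]
0.416 0.06 0.15 [ 0.43  0.49 -0.7   2.16  0.4   0.79 -0.51]
0.416 0.06 -0.15 [ 0.52  0.4  -0.81  2.35  0.75  0.47 -0.84]
0.416 0.06 0.3 [ 0.38  0.56 -0.66  2.07  
[... 1575 characters left out ...]
 0.06 0.3 [ 0.39  0.55 -0.67  2.09  0.33  0.94 -0.45]
0.408 0.075 0 [ 0.57  0.43 -0.86  2.26  0.54  0.67 -0.64]
0.408 0.075 0.15 [ 0.46  0.46 -0.73  2.17  0.38  0.81 -0.49]
0.408 0.075 -0.15 [ 0.62  0.38 -0.91  2.35  0.72  0.51 -0.82]
0.408 0.075 0.3 [ 0.4   0.52 -0.68  2.08  0.31  0.97 -0.43]
0.408 0.09 0 [ 0.59  0.4  -0.88  2.25  0.48  0.69 -0.59]
0.408 0.09 0.15 [ 0.47  0.43 -0.75  2.16  0.35  0.84 -0.47]
0.408 0.09 -0.15 [ 0.7   0.38 -1.01  2.33  0.7   0.55 -0.79]
0.408 0.09 0.3 [ 0.41  0.5  -0.69  2.07  0.29  1.   -0.42]
0.408 0.09 -0.3 [ 0.41  0.23 -0.65  2.44  0.74  0.28 -0.86]
cam offset world [0.07586313 0.02615923 0.1307903 ] tool x -0.001066666402530017 tool y -0.08023952592908795
```

```bash
cat >> h.py <<'E'
TH=math.radians(2.65)
ex=np.array([math.cos(TH),math.sin(TH)]); ey=np.array([-math.sin(TH),math.cos(TH)])
D=[math.pi,0,TH]
TY=math.radians(-3.8); DT=[math.pi,0,-math.pi/2+TY]
tray_c=np.array([.501,-.2187]); tx=np.array([math.cos(TY),math.sin(TY)])
def st(msg=""):
    s=robot.sense(); print(msg,"t",round(s["t"],1),"tcp",s["tcp_pos"].round(4),"F",s["wrist_force"].round(2),"op",round(s["opening"],3))
    return s
def fz(n=8):
    a=[]
    for _ in range(n): a.append(robot.sense()["wrist_force"][2]); robot.sleep(.02)
    return np.mean(a)
def save(name,cam="top",crop=None,k=1):
    f=robot.grab_frame(cam); im=f["image"][:,:,::-1]
    if crop: a,b,c,d=crop; im=im[b:d,a:c]
    cv2.imwrite("pics/"+name,cv2.resize(im,None,fx=k,fy=k,interpolation=cv2.INTER_CUBIC)); return f
def tins(f=None):
    f=f or robot.grab_frame("top"); X=cloud(f); H=hsv(f)
    red=(((H[...,0]<6)|(H[...,0]>172))&(H[...,1]>150)&(H[...,2]>90)&(X[...,2]<.13)&(X[...,2]>.06)).astype(np.uint8)
    red[:185]=0; red[:,:90]=0; red[:,450:]=0; red[340:]=0
    n,l,s,c=cv2.connectedComponentsWithStats(red); out=[]
    for i in range(1,n):
        if s[i,4]>80:
            z=np.nanmedian(X[...,2][l==i])
            out.append([*ray(f,[c[i]],z)[0][:2],z,s[i,4]])
    return np.array(out).round(4)
def bed(f=None):
    f=f or robot.grab_frame("top"); X=cloud(f);Z=X[...,2]
    m=(Z>.07)&(Z<.09)&(abs(X[...,1]-.022)<.045)&(X[...,0]>.38)&(X[...,0]<.6)
    h=np.nanmean(X[m],0)[:2]; return h,h+.112*ex
E
python3 - <<'E'
from h import *
robot.goto([.42,-.33,.36],D); st()
robot.goto([.4483,.0234,.16],D); st()
print(bed())
robot.move_straight([.4483,.0234,.06],.12); st("down")
robot.grip(0.0,40); st("gripped")
E
```

```text
t 1.8 tcp [ 0.4191 -0.3315  0.3594] F [ 0.08  0.46 -1.03] op 0.999
 t 3.3 tcp [0.4491 0.0223 0.1603] F [ 0.79 -0.29 -0.73] op 1.0
(array([nan, nan]), array([nan, nan]))
down t 4.3 tcp [0.4488 0.0235 0.0605] F [-0.33  0.38 -0.98] op 1.0
gripped t 4.9 tcp [0.4486 0.0234 0.0603] F [ 0.44 -0.42  3.04] op 0.181h.py:51: RuntimeWarning: Mean of empty slice
  h=np.nanmean(X[m],0)[:2]; return h,h+.112*ex
```

Run:
```python
from h import *
p=robot.sense()["tcp_pos"]; q=p.copy(); q[:2]-=.05*ex
try: print(robot.move_straight(q,.05,contact_N=20))
except robot.IKError as e: print("IK",e)
s=st(); print("moved",(s["tcp_pos"]-p)[:2]@ex)
robot.grip(1.0); s=st("rel")
p=s["tcp_pos"]; robot.move_straight([p[0],p[1],.2],.2)
robot.goto([.5,.15,.3],D); st()
f=save("c_top.png"); save("c_scene.png","scene",(200,110,430,320),3)
print(tins(f)); print(bed(f))
```

```text
True
 t 5.6 tcp [0.4205 0.022  0.0603] F [ 3.72  1.57 -2.12] op 0.18
moved -0.028160387188011466
rel t 6.3 tcp [0.4225 0.022  0.0607] F [-0.52 -0.09 -0.08] op 1.002
 t 7.9 tcp [0.499  0.1486 0.298 ] F [ 0.51  0.2  -0.1 ] op 0.997
[[6.245e-01 3.416e-01 7.480e-02 2.150e+02]
 [5.113e-01 3.847e-01 7.440e-02 2.240e+02]
 [4.138e-01 2.621e-01 7.440e-02 2.290e+02]
 [4.103e-01 3.560e-01 7.470e-02 2.360e+02]]
(array([ 0.42360306, -0.00135893]), array([0.53548329, 0.00381936]))
```

View pics/c_top.png

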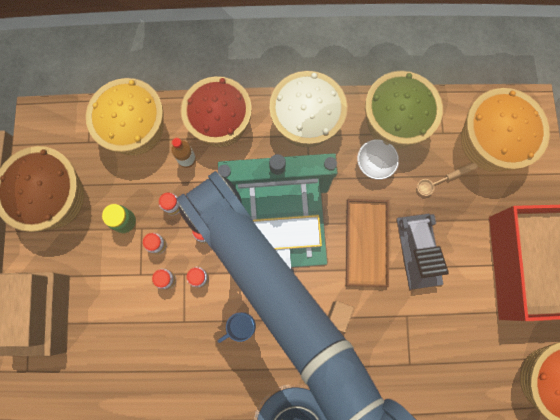

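```bash
cat >> h.py <<'E'
GZ=.038
BED=np.array([.5315,.0275]); SLOT=[BED+d*ey for d in (-.068,0,.068)]
def weigh(xy):
    """grip tin at xy on the counter, lift, return weight"""
    robot.goto([xy[0],xy[1],.19],D); 
    robot.move_straight([xy[0],xy[1],.125],.2); robot.sleep(.15); f0=fz()
    c=robot.move_straight([xy[0],xy[1],GZ],.12,contact_N=8)
    if c: st("CONTACT on descent"); return None
    robot.grip(0.0,45); s=st("gripped")
    robot.move_straight([xy[0],xy[1],.125],.15); robot.sleep(.25); f1=fz()
    print("weight N",round(f0-f1,2), "op",round(robot.sense()["opening"],3)); return f0-f1
def putdown(xy,zf,orient=D,z0=.2):
    c=robot.move_straight([xy[0],xy[1],zf+GZ+.012],.15)
    c=robot.move_straight([xy[0],xy[1],zf+GZ-.003],.03,contact_N=3); s=st("put contact %s"%c)
    robot.grip(0.85); p=robot.sense()["tcp_pos"]
    robot.move_straight([p[0],p[1],z0],.2)
E
python3 - <<'E'
from h import *
w=weigh([.4138,.2621])
E
```

```text
gripped t 10.7 tcp [0.414  0.2622 0.0388] F [-0.55 -0.87  4.81] op 0.618
weight N 4.16 op 0.622
```

Run:
```python
from h import *
p=robot.sense()["tcp_pos"]; robot.move_straight([p[0],p[1],.2],.2)
xy=SLOT[0]
robot.move_straight([xy[0],xy[1],.2],.2); st("above")
putdown(xy,.030); st()
robot.goto([.48,-.12,.3],D)
f=save("d_top.png"); save("d_scene.png","scene",(200,110,430,320),3)
print(tins(f)); print(bed(f))
```

```text
above t 14.2 tcp [ 0.5343 -0.0391  0.2001] F [-0.37  0.04 -3.64] op 0.624
put contact True t 15.5 tcp [ 0.5355 -0.0406  0.0689] F [0.65 0.19 3.35] op 0.618
 t 16.7 tcp [ 0.5327 -0.0412  0.199 ] F [ 0.08  0.15 -0.36] op 0.85
[[ 6.245e-01  3.415e-01  7.500e-02  2.180e+02]
 [ 5.347e-01 -4.090e-02  1.040e-01  1.890e+02]
 [ 5.389e-01  2.466e-01  7.500e-02  2.300e+02]
 [ 5.114e-01  3.845e-01  7.480e-02  2.230e+02]
 [ 4.103e-01  3.560e-01  7.470e-02  2.350e+02]]
(array([0.42641337, 0.0190338 ]), array([0.5382936 , 0.02421209]))
```

View pics/d_scene.png

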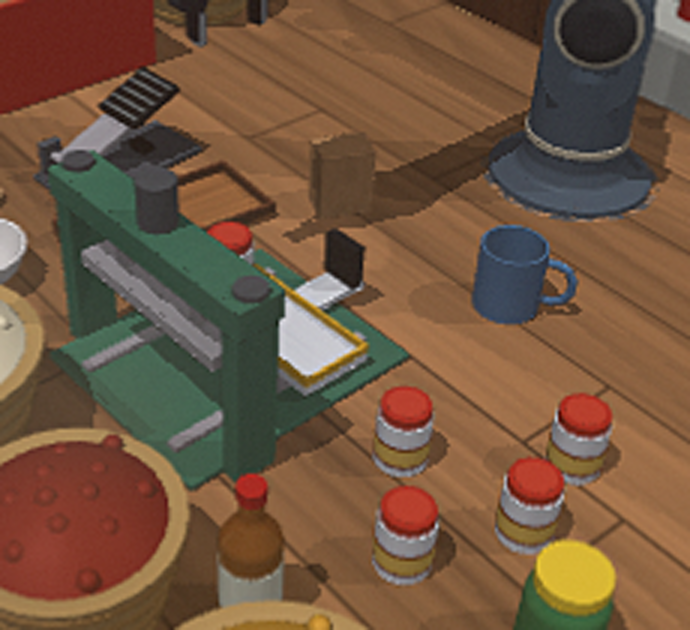

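View pics/d_top.png

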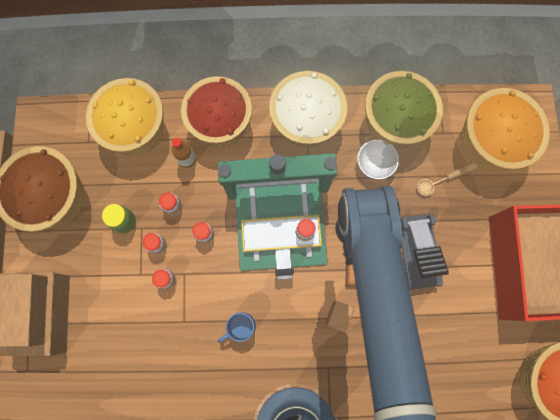

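```bash
cat >> h.py <<'E'
def bedfar(f):
    H=hsv(f); X=cloud(f)
    y=(H[...,0]>15)&(H[...,0]<32)&(H[...,1]>110)&(H[...,2]>100)&(X[...,2]>.02)&(X[...,2]<.06)&(abs(X[...,1]-.03)<.12)&(X[...,0]>.44)&(X[...,0]<.75)
    v,u=np.where(y); W=ray(f,np.c_[u,v],.04)[:,:2]-np.array([.0,0])
    a=W@ex; b=W@ey
    m=abs(b-np.median(b))<.08
    return "x' range",np.percentile(a[m],[3,97]).round(4),"y' range",np.percentile(b,[1,99]).round(4),"BED x',y'",(BED@ex).round(4),(BED@ey).round(4)
E
python3 - <<'E'
from h import *
f=robot.grab_frame("top"); np.save("/tmp/top2.npy",f,allow_pickle=True)
print(bedfar(f))
cv2.imwrite("pics/e.png",cv2.resize(f["image"][180:290,220:340,::-1],None,fx=5,fy=5,interpolation=cv2.INTER_NEAREST))
for p in [(BED+a*ex+b*ey) for a in(-.044,.044) for b in (-.11,.11)]: print(proj(f,[*p,.04]).round(1))
E
```

```text
("x' range", array([0.4888, 0.5767]), "y' range", array([-0.108 ,  0.1116]), "BED x',y'", np.float64(0.5322), np.float64(0.0029))
[[320.9 245.7]]
[[242.5 251.3]]
[[318.2 214.9]]
[[240.7 220.4]]
```

View pics/e.png

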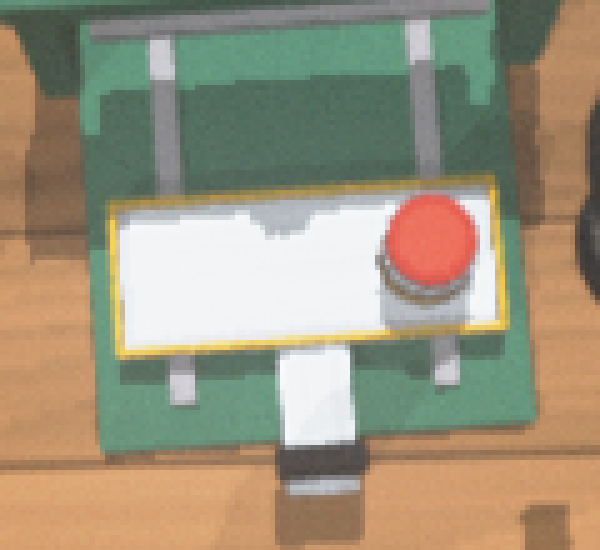

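```bash
cat >> h.py <<'E'
def process(near,slot):
    T=tins(); T=T[T[:,1]>.15]; i=np.argmin(np.hypot(*(T[:,:2]-near).T)); xy=T[i,:2]; print("tin at",T[i])
    if np.hypot(*(xy-near))>.04: print("moved?",T); return None
    robot.goto([.5,.15,.25],D)
    w=weigh(xy)
    if w is None: return None
    if w<2:
        putdown(xy,0.0); heavy=False
    else:
        p=robot.sense()["tcp_pos"]; robot.move_straight([p[0],p[1],.2],.2)
        robot.move_straight([.5,.2,.2],.25)
        s=SLOT[slot]; robot.move_straight([s[0],s[1],.2],.25); putdown(s,.03); heavy=True
    robot.goto([.45,.02,.3],D); st("done heavy=%s"%heavy); print(tins()); return heavy
E
python3 - <<'E'
from h import *
process(np.array([.5389,.2466]),1)
E
```

```text
tin at [5.389e-01 2.469e-01 7.450e-02 2.290e+02]
gripped t 21.1 tcp [0.5393 0.2473 0.0392] F [-0.65 -0.15  5.51] op 0.623
weight N 4.32 op 0.618
put contact True t 25.3 tcp [0.5323 0.0273 0.0692] F [ 0.39 -0.29  3.9 ] op 0.619
done heavy=True t 27.0 tcp [0.4499 0.019  0.2989] F [-0.07 -0.06  0.16] op 0.853
[[6.245e-01 3.417e-01 7.480e-02 2.170e+02]
 [5.111e-01 3.846e-01 7.460e-02 2.250e+02]
 [4.104e-01 3.559e-01 7.490e-02 2.340e+02]]
```

Run:
```python
from h import *
h=process(np.array([.4104,.3559]),2)
if h is False: process(np.array([.5111,.3846]),2)
```

```text
tin at [4.104e-01 3.561e-01 7.480e-02 2.360e+02]
gripped t 30.6 tcp [0.4109 0.3568 0.0391] F [ 0.01 -0.97  6.23] op 0.623
weight N 1.23 op 0.619
put contact True t 32.8 tcp [0.4108 0.3563 0.0391] F [-0.37 -0.52  5.79] op 0.62
done heavy=False t 35.4 tcp [0.4498 0.0209 0.2997] F [-0.28 -0.16  0.05] op 0.849
[[6.246e-01 3.416e-01 7.470e-02 2.190e+02]
 [5.113e-01 3.845e-01 7.440e-02 2.250e+02]
 [4.102e-01 3.557e-01 7.510e-02 2.350e+02]]
tin at [5.112e-01 3.845e-01 7.460e-02 2.280e+02]
gripped t 39.1 tcp [0.5121 0.3852 0.0394] F [ 1.11 -0.25  5.14] op 0.622
weight N 3.66 op 0.619
put contact True t 43.6 tcp [0.5291 0.0952 0.0693] F [-1.26 -0.66  4.56] op 0.622
done heavy=True t 45.3 tcp [0.4498 0.0195 0.2991] F [-0.34  0.21 -0.37] op 0.852
[[6.244e-01 3.417e-01 7.470e-02 2.170e+02]
 [5.281e-01 1.044e-01 1.047e-01 1.220e+02]
 [4.102e-01 3.557e-01 7.490e-02 2.330e+02]]
```

Run:
```python
from h import *
T=tins(); print(T)
robot.goto([.5,.15,.25],D)
w=weigh(T[0,:2]); 
if w<2: putdown(T[0,:2],0.)
robot.goto([.48,-.12,.3],D); st()
f=save("g_top.png"); print(tins(f)); save("g_scene.png","scene",(200,110,430,320),3)
```

```text
[[6.247e-01 3.415e-01 7.480e-02 2.190e+02]
 [5.278e-01 1.046e-01 1.048e-01 1.190e+02]
 [4.103e-01 3.557e-01 7.510e-02 2.360e+02]]
gripped t 49.0 tcp [0.6254 0.3422 0.0395] F [ 0.74 -0.06  5.1 ] op 0.621
weight N 0.89 op 0.621
put contact True t 51.2 tcp [0.6252 0.3418 0.0395] F [-0.07 -1.05  4.17] op 0.623
 t 54.2 tcp [ 0.4804 -0.1193  0.3001] F [-0.35 -0.86  1.31] op 0.853
[[ 6.241e-01  3.412e-01  7.480e-02  2.200e+02]
 [ 5.356e-01 -4.010e-02  1.044e-01  2.260e+02]
 [ 5.321e-01  2.750e-02  1.042e-01  2.280e+02]
 [ 5.285e-01  9.550e-02  1.044e-01  2.260e+02]
 [ 4.103e-01  3.557e-01  7.510e-02  2.370e+02]]
```

View pics/g_top.png

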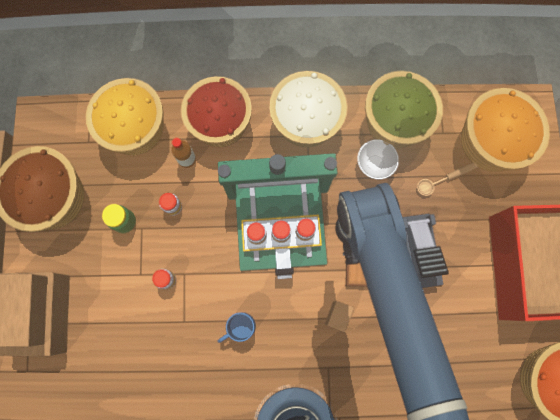

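View pics/g_scene.png

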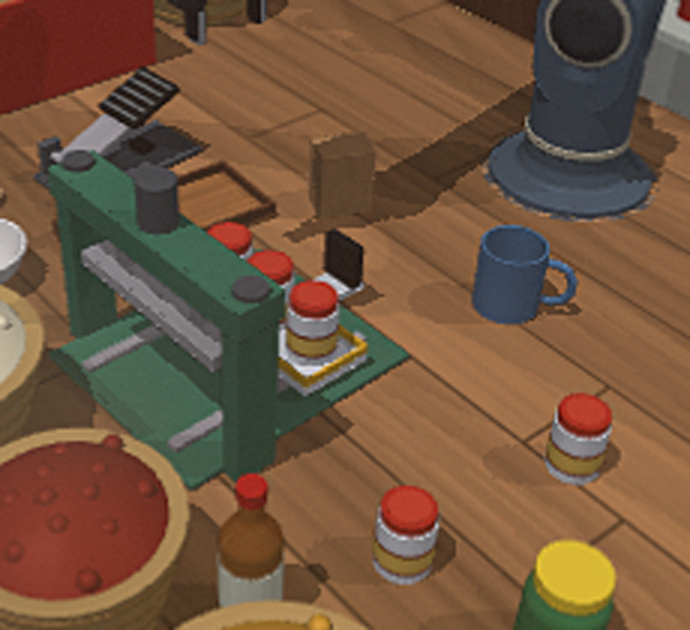

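Run:
```python
from h import *
h=[.4212,.0223]
robot.goto([*h,.18],D); robot.grip(0.6); 
c=robot.move_straight([*h,.06],.12,contact_N=8); st("down %s"%c)
robot.grip(0.0,50); st("grip")
p=robot.sense()["tcp_pos"]
for tgt in (.13,.165):
    q=p.copy(); q[:2]+=tgt*ex; q[2]=p[2]
    c=robot.move_straight(q,.08,contact_N=25); s=st("push %s"%c); print("moved",(s["tcp_pos"]-p)[:2]@ex)
```

```text
down False t 56.6 tcp [0.4216 0.0225 0.0604] F [ 0.67  0.6  -0.56] op 0.604
grip t 57.0 tcp [0.4217 0.0222 0.0605] F [-0.91 -0.36  5.66] op 0.183
push False t 58.8 tcp [0.5517 0.0284 0.0605] F [-0.13  0.73  2.53] op 0.179
moved 0.1301671144317866
push True t 59.1 tcp [0.5602 0.0287 0.0605] F [-3.79 -2.39  6.61] op 0.177
moved 0.13864257656369514
```

Run:
```python
from h import *
p=robot.sense()["tcp_pos"]; q=p.copy(); q[:2]+=.012*ex
c=robot.move_straight(q,.03,contact_N=25); s=st("push %s"%c); print("moved",(s["tcp_pos"]-p)[:2]@ex)
robot.grip(0.6); p=st("rel")["tcp_pos"]
robot.move_straight([p[0],p[1],.12],.15); p2=np.array([p[0],p[1]])-.10*ex
robot.move_straight([*p2,.25],.25)
robot.goto([.45,-.3,.3],D); st()
f=save("i_top.png"); save("i_scene.png","scene",(200,110,430,320),3)
print(tins(f)); print(bed(f))
```

```text
push True t 59.4 tcp [0.5601 0.0287 0.0605] F [-5.06 -1.52  5.88] op 0.179
moved -7.097453898150204e-05
rel t 59.8 tcp [0.5597 0.0289 0.0601] F [ 0.15  0.89 -0.24] op 0.598
 t 62.4 tcp [ 0.4506 -0.298   0.2998] F [-0.5   0.4  -0.47] op 0.6
[[6.241e-01 3.412e-01 7.470e-02 2.210e+02]
 [4.103e-01 3.557e-01 7.470e-02 2.360e+02]]
(array([0.55863444, 0.02749148]), array([0.67051467, 0.03266977]))
```

View pics/i_top.png

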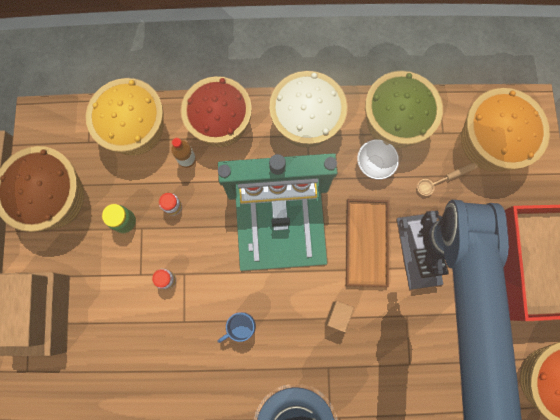

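View pics/i_scene.png

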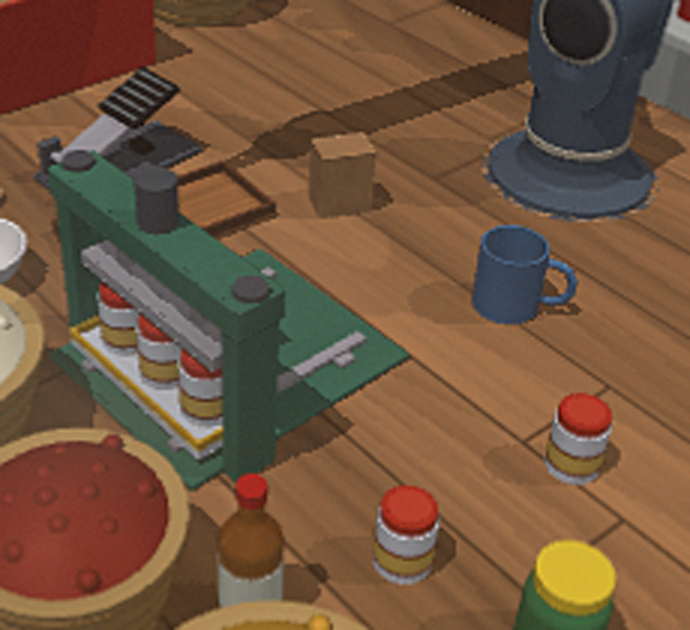

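Run:
```python
from h import *
yp=math.radians(7.9); ep=np.array([math.cos(yp),math.sin(yp)])
pad=np.array([.4355,-.3744]); hinge=pad+.1163*ep
O=[math.pi,0,yp]
robot.grip(0.0)
robot.goto([*pad,.17],O); robot.sleep(.2); f0=fz()
robot.move_straight([*pad,.125],.1)
c=robot.move_straight([*pad,.09],.03,contact_N=4); s=st("touch %s"%c)
zc=s["tcp_pos"][2]; off=zc-.094; print("off",off,"f0",f0)
np.save("/tmp/ped.npy",[*hinge,off,f0])
a0=math.atan2(.058,.1163); r=.13
for a in np.arange(.05,.31,.05):
    pos=hinge-r*math.cos(a0-a)*ep; z=.036+r*math.sin(a0-a)+off
    c=robot.move_straight([*pos,z],.04,contact_N=25); s=st("a=%.2f %s"%(a,c))
    if s["wrist_force"][2]-f0>32: break
```

```text
touch False t 66.0 tcp [ 0.4355 -0.3744  0.0902] F [-2.52 -0.21  4.08] op 0.001
off -0.003841387273995772 f0 -0.0030663717917034303
a=0.05 False t 66.3 tcp [ 0.4339 -0.3747  0.0847] F [ 1.74 -0.33  3.34] op -0.001
a=0.10 False t 66.6 tcp [ 0.4312 -0.3749  0.0785] F [3.66 1.15 4.1 ] op -0.001
a=0.15 False t 66.9 tcp [ 0.4298 -0.3751  0.0729] F [4.36 1.51 5.03] op -0.0
a=0.20 False t 67.2 tcp [ 0.4287 -0.3752  0.0671] F [5.89 1.02 7.34] op -0.0
a=0.25 False t 67.5 tcp [ 0.4277 -0.3753  0.061 ] F [5.71 1.05 7.52] op -0.0
a=0.30 True t 67.7 tcp [ 0.4277 -0.3753  0.0589] F [-3.45  1.   11.23] op -0.001
```

Run:
```python
from h import *
s=st("hold"); f=robot.grab_frame("scene"); cv2.imwrite("pics/j_scene.png",cv2.resize(f["image"][110:320,200:430,::-1],None,fx=3,fy=2.8))
p=s["tcp_pos"].copy()
for k in range(1,8):
    robot.move_straight([p[0]-.0002*k,p[1],p[2]-.0015*k],.02); robot.sleep(.1); s=st("k%d"%k)
    if s["wrist_force"][2]>32: break
```

```text
hold t 67.7 tcp [ 0.4277 -0.3753  0.0589] F [-3.45  1.   11.23] op -0.001
k1 t 68.1 tcp [ 0.4276 -0.3753  0.0588] F [-0.96  1.46 14.1 ] op 0.001
k2 t 68.5 tcp [ 0.4277 -0.3753  0.0585] F [-3.6   2.74 23.05] op 0.001
k3 t 68.8 tcp [ 0.4277 -0.3753  0.0582] F [-5.29  4.5  30.79] op -0.002
k4 t 69.2 tcp [ 0.4277 -0.3753  0.0579] F [-9.13  4.68 38.54] op -0.001
```

View pics/j_scene.png

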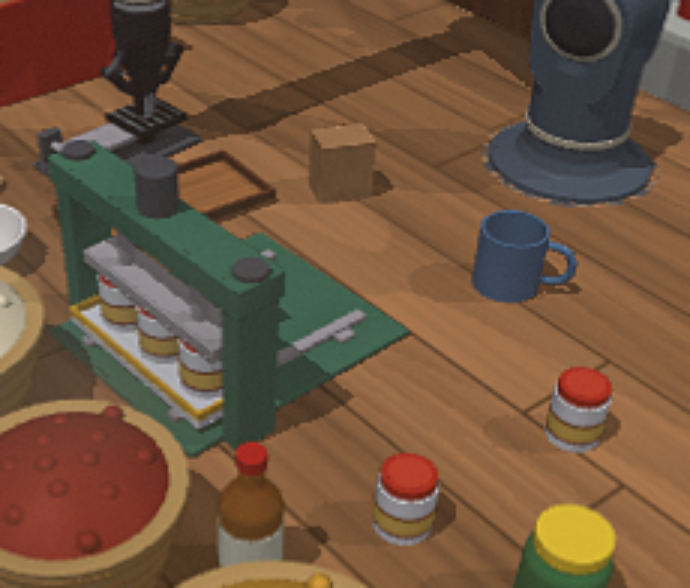

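Run:
```python
from h import *
p=robot.sense()["tcp_pos"]
robot.move_straight([p[0]+.012,p[1],.17],.1); st("up")
robot.grip(.6)
robot.goto([.45,-.3,.28],D)
f=save("k_top.png","top",(390,200,460,300),5); save("k_scene.png","scene",(200,110,430,320),3); X=cloud(robot.grab_frame("top")); print("max pad z",np.nanmax(X[245:285,405:430,2]))
h=[.5592,.0287]
# approach handle from the free side
robot.goto([h[0]-.1,h[1],.25],D)
robot.move_straight([*h,.125],.15); c=robot.move_straight([*h,.06],.1,contact_N=8); st("down %s"%c)
robot.grip(0.0,50); s=st("grip")
p=s["tcp_pos"]
for d in (.13,.165):
    q=p.copy(); q[:2]-=d*ex
    c=robot.move_straight(q,.07,contact_N=25); s=st("pull %s"%c); print("moved",(s["tcp_pos"]-p)[:2]@ex)
    if c: break
```

```text
up t 70.5 tcp [ 0.4392 -0.3752  0.1693] F [ 0.28  0.39 -0.34] op 0.006
max pad z 0.4417234229271474
down False t 75.1 tcp [0.5595 0.0291 0.0602] F [-0.09 -0.15 -0.06] op 0.601
grip t 75.5 tcp [0.5599 0.0288 0.0607] F [ 0.99 -0.39  3.78] op 0.175
pull False t 77.5 tcp [0.4298 0.0225 0.0606] F [ 0.39 -2.19  7.23] op 0.18
moved -0.13023047716697303
pull True t 77.8 tcp [0.4205 0.0222 0.0607] F [ 4.28  1.1  -3.35] op 0.178
moved -0.13952998483255882
```

View pics/k_scene.png

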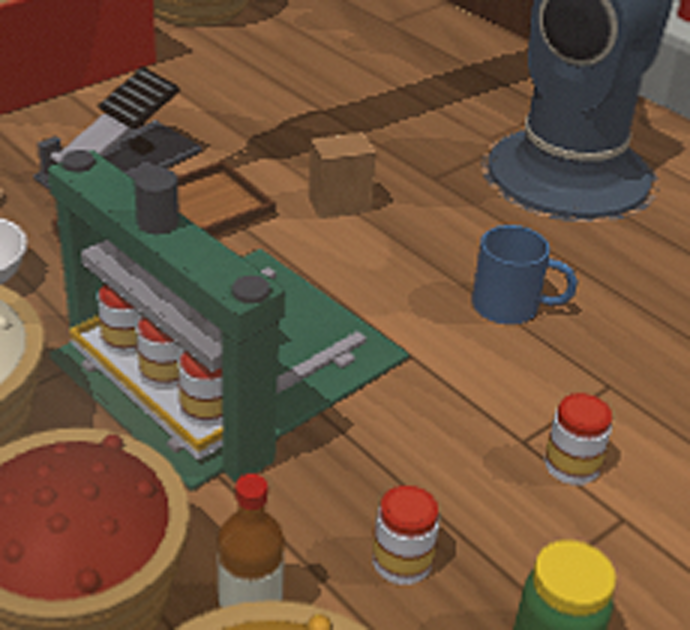

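Run:
```python
from h import *
p=robot.sense()["tcp_pos"]; q=p.copy(); q[:2]-=.012*ex
c=robot.move_straight(q,.03,contact_N=25); s=st("pull %s"%c); print("moved",(s["tcp_pos"]-p)[:2]@ex)
robot.grip(0.6); p=st("rel")["tcp_pos"]
robot.move_straight([p[0],p[1],.2],.2)
robot.goto([.48,-.15,.3],D)
f=save("l_top.png"); print(tins(f)); print(bedfar(f)); print(bed(f)); save("l_scene.png","scene",(200,110,430,320),3)
```

```text
pull True t 78.1 tcp [0.4206 0.0222 0.0608] F [ 4.4   1.82 -0.84] op 0.176
moved 9.883000896680507e-05
rel t 78.5 tcp [0.4215 0.0221 0.0612] F [ 0.02  0.26 -0.98] op 0.6
[[ 6.240e-01  3.410e-01  7.450e-02  2.190e+02]
 [ 5.347e-01 -4.020e-02  9.650e-02  2.160e+02]
 [ 5.310e-01  2.760e-02  9.630e-02  2.140e+02]
 [ 5.275e-01  9.570e-02  9.630e-02  2.160e+02]
 [ 4.103e-01  3.558e-01  7.510e-02  2.340e+02]]
("x' range", array([0.4882, 0.5764]), "y' range", array([-0.1079,  0.1115]), "BED x',y'", np.float64(0.5322), np.float64(0.0029))
(array([0.4463228 , 0.02084673]), array([0.55820303, 0.02602502]))
```

View pics/l_scene.png

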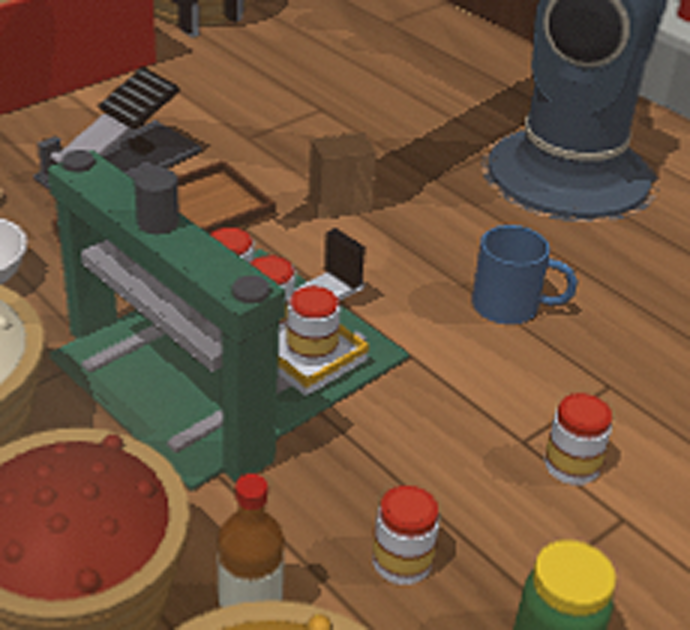

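```bash
cat >> h.py <<'E'
TS=[tray_c+d*tx for d in (.075,0,-.075)]
def totray(xy,k):
    robot.grip(.9)
    robot.goto([*xy,.2],D); 
    c=robot.move_straight([*xy,.03+GZ],.12,contact_N=8)
    if c: st("CONTACT"); return False
    robot.grip(0.0,45); st("grip")
    robot.move_straight([*xy,.2],.15)
    t=TS[k]; robot.goto([*t,.2],DT); robot.sleep(.1); st("above tray")
    putdown(t,.010); return True
E
python3 - <<'E'
from h import *
ok=totray([.5347,-.0402],0)
robot.goto([.45,.1,.3],D)
f=save("m_top.png"); T=tins(f); print(ok,T)
E
```

```text
grip t 82.9 tcp [ 0.5353 -0.0402  0.0689] F [-0.74  0.18  5.94] op 0.622
above tray t 85.1 tcp [ 0.5758 -0.222   0.1996] F [ 0.21  0.5  -4.12] op 0.62
put contact True t 86.7 tcp [ 0.5762 -0.2239  0.049 ] F [-0.8   0.54  4.99] op 0.619
True [[ 6.242e-01  3.415e-01  7.420e-02  2.220e+02]
 [ 5.738e-01 -2.216e-01  7.650e-02  2.030e+02]
 [ 5.310e-01  2.760e-02  9.700e-02  2.100e+02]
 [ 4.104e-01  3.558e-01  7.500e-02  2.360e+02]]
```

View pics/m_top.png

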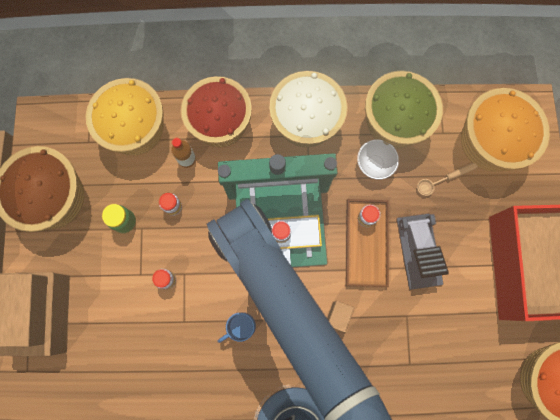

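Run:
```python
from h import *
if totray([.5310,.0276],1):
    robot.goto([.48,-.15,.3],D); T=tins(); print(T)
    c=T[(T[:,1]>.05)&(T[:,1]<.16)]
    if len(c)==1:
        print(totray(c[0,:2],2))
robot.goto([.5,.12,.35],D)
robot.goto([.25,.5,.35],D) if robot.inverse_kinematics([.25,.5,.35],D) is not None else None
f=save("n_top.png"); print(tins(f)); save("n_scene.png","scene",(180,90,430,320),3); st()
print(bedfar(f),bed(f))
```

```text
grip t 91.8 tcp [0.5317 0.0276 0.0688] F [-0.67 -0.93  5.72] op 0.619
above tray t 93.9 tcp [ 0.5017 -0.2162  0.1997] F [ 0.33 -0.79 -4.76] op 0.622
put contact True t 95.4 tcp [ 0.5013 -0.219   0.0489] F [-1.14  0.1   5.74] op 0.617
[[6.240e-01 3.411e-01 7.480e-02 2.200e+02]
 [5.279e-01 9.560e-02 9.670e-02 2.070e+02]
 [4.103e-01 3.556e-01 7.490e-02 2.350e+02]]
grip t 100.9 tcp [0.5284 0.0957 0.0689] F [-1.57 -1.76  5.63] op 0.621
above tray t 103.3 tcp [ 0.4271 -0.2121  0.2   ] F [-0.09  0.13 -3.32] op 0.617
put contact True t 104.8 tcp [ 0.4264 -0.214   0.0489] F [-1.24  0.48  5.98] op 0.617
True
[[ 6.242e-01  3.413e-01  7.450e-02  2.210e+02]
 [ 5.737e-01 -2.217e-01  7.640e-02  2.030e+02]
 [ 4.992e-01 -2.168e-01  7.640e-02  2.120e+02]
 [ 4.248e-01 -2.119e-01  7.620e-02  2.140e+02]
 [ 4.102e-01  3.559e-01  7.490e-02  2.360e+02]]
 t 109.2 tcp [0.2515 0.4994 0.3498] F [-0.07  0.13 -0.  ] op 0.85
("x' range", array([0.4887, 0.5764]), "y' range", array([-0.1079,  0.1116]), "BED x',y'", np.float64(0.5322), np.float64(0.0029)) (array([0.41960974, 0.02145558]), array([0.53148997, 0.02663387]))
```

View pics/n_top.png

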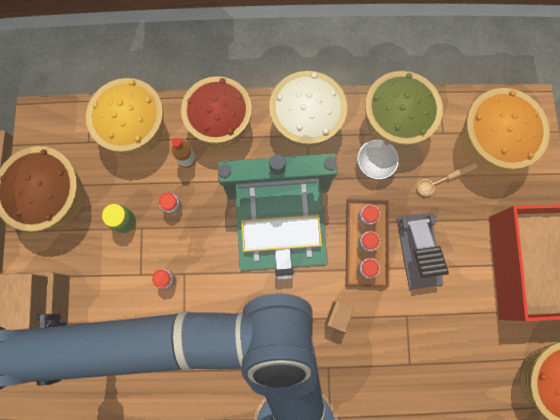

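View pics/n_scene.png

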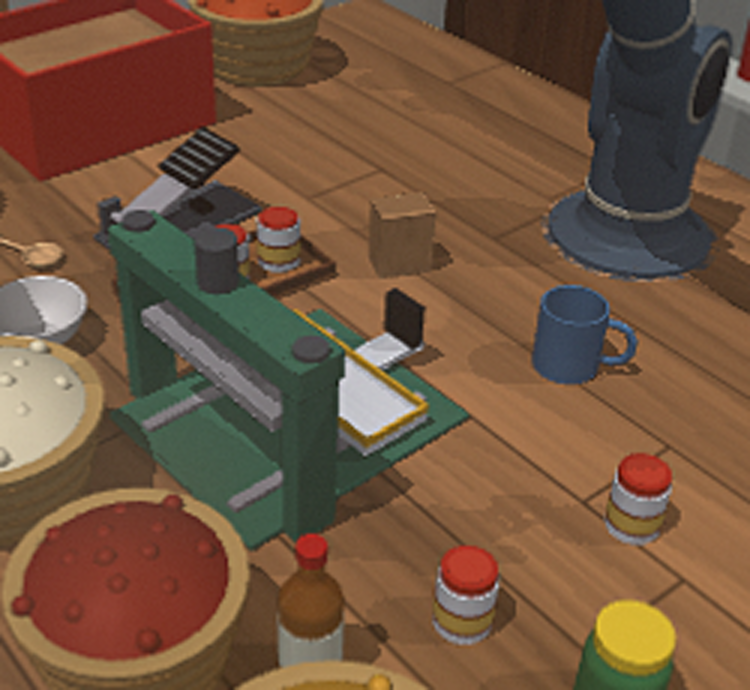

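Run:
```python
from plant import robot
print(robot.close_job())
```

```text
the job is handed in; nothing more can be done
None
```

I handed the job in at about 109 s of the 210 s allowed. Three closed tins stand upright in the wooden tray and the two empty ones are still on the counter.

- **Weighing:** I lifted all five tins. Three were filled (4.2, 4.3 and 3.7 N). Two were empty (1.2 and 0.9 N), and I set those back where they stood. The 1.2 N reading is slightly over the 0.12 kg limit for an empty tin, but within sensor noise and far from a filled one.
- **Carriage:** At the start it was already about 30 mm in, so I drew it out first. After loading the row I pushed it in until it hit its stop. After pressing I drew it back out to its other stop, about 140 mm of travel.
- **Pressing:** I took the pedal down to a hard stop, with 38 N on the fingertips, and then let it up.
- **Last pictures:**
  - The filled tins' lid tops measure 66.2–66.4 mm above the tray floor, where closed is 66.5 mm.
  - The empties' lid tops are at about 74.5–75 mm, so still loose.
  - The carriage is fully out and the pedal is up.
  - The bottle, jar and bowl are upright, and the robot is clear of everything.

No final check failed or disagreed. I saw no tin knocked aside during the run.

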